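Lid the tea tin, then lift its outer lid alone

TASK

Stand the open tea tin upright in the middle of the small raised pedestal and let go of it; then pick up the nested pair of lids together by the inner lid's knob, which sticks up through the outer lid, lower the pair onto the tin until both are fully home, and let go. Then take the outer lid alone by its rim and lift it straight off, so that I can slip a tea bag in between, leaving the inner lid closed on the tin, and finish still holding the outer lid still and level in the gripper, about 10 cm above its seat. Leave the other things on the desk where they are.

Things in the scene. Friction and masses are not known exactly. Their poses are not given: they have to be found in the camera images.
- tin: open-topped round steel tea tin, loose, about 0.2 kg, outside diameter 50, height 70, wall 4 (bore 42), floor 6 thick; origin at the centre of its underside, z up along its axis. Can be gripped across its outside from above
- tin_rim (a point): centre of the tin's mouth, on the plane of the rim, 70 mm above its underside
- inner_lid: steel inner lid, loose, about 0.14 kg: plug of diameter 37.4 (31 at the foot, tapered over 5 mm), 14 deep; above it a flange, diameter 50, 4 thick, that rests on the tin's rim; on top a dark wooden knob. Origin at the centre of the plug's underside, z up; fully home when the origin is 14 mm below the tin's rim. It starts standing on its plug on the desk, wearing the outer lid
- knob_top (a point): centre of the top of the inner lid's upright knob, 52 above the inner lid's origin; knob diameter 14 (16.4 at its root), the upper 30 mm stand free above the outer lid. Lifted by it, the inner lid carries the outer lid along
- outer_lid: shallow steel cap, loose, about 0.07 kg, outside diameter 62, height 18, roof 4 thick with a central hole of diameter 18.4 for the knob, skirt 3 thick (inside diameter 56). Origin on its axis at the skirt's lower edge, z up. Nested, its roof rests on the inner lid's flange, its origin 4 mm above the inner lid's; on the tin the skirt hangs round the rim. Grip the skirt's outside
- pedestal: turned wooden pedestal, fixed to the desk, 45 high, foot diameter 76, waist, flat round top of diameter 40, narrower than the tin; origin at the centre of its underside
- pedestal_top (a point): centre of the pedestal's flat top, 45 mm above the desk
- tumbler: bystander: clear glass tumbler, diameter 77, height 84, origin at the centre of its underside
- mouse: bystander: white computer mouse, 107x58x33, origin at the centre of its underside
- pen: bystander: black pen, 133 long, 12 thick, lying on the desk among the task's things, origin under its middle
- eraser: bystander: eraser, 22x52x12, lying on the desk among the task's things, origin under its middle

How it is judged:
By the outcome, as a careful person would: the job done as asked, in the order asked, and still so for the second after the job is handed in, while the arm keeps its last pose, push and grip.
It also fails if it takes over 72 s, if anything falls off the work surface, if the arm or the gripper's body presses on something with over 40 N, if the wrist force passes 120 N, or if a joint passes its speed limit or range.

ROBOT

A 7-joint arm with a two-finger parallel gripper is mounted at the origin on the work surface; the furniture and walls round the work are solid. World frame = base frame: x ahead of the robot, y to its left, z up, the work surface at z = 0. Lengths are in m, angles in rad, forces in N, time in s.
With the tool pointing down it reaches from about 0.425 to 0.875 m from the base axis. Payload 4.7 kg.
Tool frame: the origin (TCP) lies at the centre of the arm's flange, where the gripper is bolted on; the fingertips stand 182 mm ahead of it and the grasp point (between the pads) lies ahead of it (ctrl.hold_point_z is the z of the grasp point in the tool frame, in m); z points along the fingers, y is the direction in which the jaws open and shut (so a half turn about z gives the same grasp; the last joint's range is limited). The gripper opens to 87 mm and grips with 3 to 60 N. Pads are 19 mm wide; open, the fingers measure 117 mm over their backs; the gripper's body (75 mm by 190 mm) begins 51 mm behind the grasp point.
Start: joints at [1.198, 0.321, -0.07, 1.45, 0.023, 1.371, -0.057], TCP at [0.245, -0.602, 0.405] pointing down, gripper open.
Joint ranges: [-2.86, 2.86], [-0.3, 2.09], [-1.38, 1.24], [0.06, 2.45], [-1.56, 4.7], [0.09, 2.05], [-2.69, 2.69]. Speed limits (rad/s): [2.57, 2.57, 3.14, 3.14, 3.14, 3.14, 3.14].

INTERFACE

Orientations are given as a rotation vector (axis times angle).
In Python, from bench import get_state, imaging, workorder, ctrl gives the robot as it stands.
- The arm moves only by the tool step_arm, never from a script. Its argument "increments" is a list of rows, each an object of numbers: "claw": the opening, from 0 (shut) to 1 (fully open); "tx", "ty", "tz": the shift along the tool's x, y, z in m; "spin": the turn about the tool's z in degrees. A call has 1 to 8 rows; each row is the pose to reach, as a shift and turn from the pose commanded when the call began, along the tool's axes at that moment; what a row does not reach only later rows make up. A row lasts 1/12 s, in which the tool goes at most 41.7 mm and 7.16 degrees, less where a joint would pass 70% of its speed; a pose out of reach is approached as far as the arm can. A call with a gripper value outside its range is refused whole. The fingers move at their own pace and stop on an object; "force" is the grip in N (left out, the last holds). Time passes only in rows, so rows that repeat a pose let the fingers close. It gives the time, the measured TCP pose, the force and the opening at its end, in the units of the state.
- get_state(): the state, without advancing time (a new reading comes with each control period).
- imaging.get_image(name): name is "side" or "top" or "wrist"; returns the picture (480x640x3 uint8, blue, green, red); there is no depth.
- imaging.camera_params(name): a dict with "intrinsics" (3x3 intrinsics, pixels), "camera_from_world" (4x4, takes a point from world to camera coordinates). Camera axes: x right, y down, z forward; pixel columns grow to the right and rows downward; lengths in m; the calibration is good to about 2 mm. A picture is of the moment at which its call begins: read the wrist's pose just before it. camera_params takes no time and is no camera call; for the wrist camera it gives the pose at the moment of the call.
- workorder.close_job(): hands the job in, once; it reports no verdict.
The state is a dict: "time": time; "joint_positions": joint angles; "qd": joint speeds; "joint_torque": joint torques, N m; "position": TCP position; "tool_rot": TCP orientation; "ft_force": force on the tool from outside, world axes, zero at the start; "torque": the same for the moment, N m; "grip_width": opening from 0.0 (shut) to 1.0 (fully open).
Only numpy, scipy, OpenCV 4.12 (cv2) and the standard library are available. Lean on these libraries where they do the work, as an engineer would, in place of code of your own. Each camera call takes 0.05 s, during which the arm holds its last target. There are 200 camera calls.

## Working session

There is one attempt and no reset: what is moved stays moved. The work goes in short steps, Python scripts to look and compute and a tool call to move; the robot and the scene stay as the last step left them, time stands still between calls to the robot, and variables do not carry over. Pictures are saved under pics/ and viewed, on a budget of 10 in all, crops included, one or two more only if the job needs it, and the job is handed in when it is done.

Besides the shell and the picture viewer there is one more tool, called after "Request:" as name(argument=value, ...) on one line, values as JSON. step_arm: Moves the arm, as the interface text tells. Its arguments: {"type":"object","properties":{"increments":{"type":"array"},"force":{"type":"number"}},"required":["increments"]}

```bash
ls; mkdir -p pics; python3 - <<'E'
from bench import get_state, imaging, workorder, ctrl
import cv2,numpy as np
s=get_state();print(s, ctrl.hold_point_z)
for n in("top","side"):
    cv2.imwrite(f"pics/{n}0.png",imaging.get_image(n))
    p=imaging.camera_params(n);print(n,p)
E
```

```text
pics
{'time': 0.0, 'joint_positions': array([ 1.19809106,  0.32180446, -0.07008273,  1.45167492,  0.02261864,
        1.37081331, -0.05687543]), 'qd': array([ 0.0007164 , -0.00293952,  0.00063145, -0.00145206, -0.00010543,
        0.00040754,  0.00112997]), 'joint_torque': array([-1.12344583e-04, -4.91288495e+01, -4.04223762e-01, -3.12527919e+01,
       -6.41131564e-02,  4.37730260e-02,  1.89323346e-04]), 'position': array([ 0.24508646, -0.60179488,  0.40367327]), 'tool_rot': array([-3.08118678e+00, -6.03543544e-01,  7.58788589e-04]), 'ft_force': array([-0.06923698,  0.06323759, -0.46193935]), 'torque': array([-0.03924874,  0.0179948 ,  0.03295008]), 'grip_width': 0.9994841883925687} 0.1635
top {'intrinsics': array([[593.41327053,   0.        , 318.39340722],
       [  0.        , 593.41327053, 238.42504181],
       [  0.        ,   0.        ,   1.        ]]), 'camera_from_world': array([[-0.00883638, -0.99934774, -0.03501455,  0.03614443],
       [-0.9881748 ,  0.01408721, -0.15268303,  0.58250898],
       [ 0.1530767 ,  0.03325133, -0.98765473,  0.92660541],
       [ 0.        ,  0.        ,  0.        ,  1.        ]])}
side {'intrinsics': array([[555.31636489,   0.        , 316.03966194],
       [  0.        , 555.31636489, 249.65464586],
       [  0.        ,   0.        ,   1.        ]]), 'camera_from_world': array([[ 0.88687399, -0.46189292, -0.01046211, -0.50693887],
       [-0.38132578, -0.71901737, -0.58103758,  0.25136191],
       [ 0.26085471,  0.51929659, -0.81380948,  0.88294877],
       [ 0.        ,  0.        ,  0.        ,  1.        ]])}
```

View pics/top0.png

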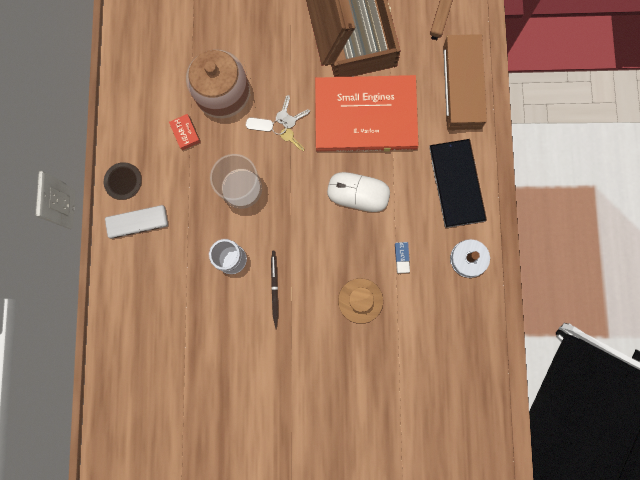

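View pics/side0.png

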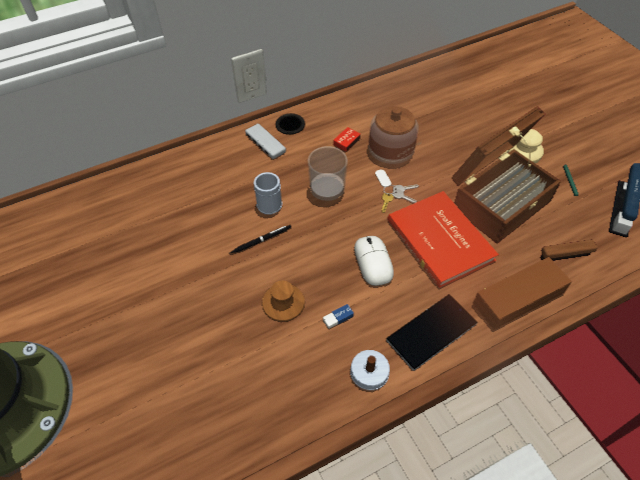

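The top view shows the tin at (227,257), pedestal at (361,300) and the lids at (471,258). In the side view they're at (268,194), (283,297) and (370,368). Next I'll enlarge all six crops in one picture.

```bash
python3 - <<'E'
import cv2,numpy as np
t=cv2.imread("pics/top0.png");s=cv2.imread("pics/side0.png")
def c(im,u,v):
    k=im[v-30:v+30,u-32:u+32]; k=cv2.resize(k,None,fx=4,fy=4,interpolation=cv2.INTER_CUBIC)
    for i in range(0,64,10):
        cv2.line(k,(i*4,0),(i*4,5),(0,0,255),1);cv2.putText(k,str(u-32+i),(i*4,15),0,.33,(0,0,255))
    for i in range(0,60,10):
        cv2.line(k,(0,i*4),(5,i*4),(0,0,255),1);cv2.putText(k,str(v-30+i),(6,i*4+4),0,.33,(0,0,255))
    return k
cv2.imwrite("pics/c1.png",np.vstack([np.hstack([c(t,227,257),c(t,361,300),c(t,471,258)]),np.hstack([c(s,268,194),c(s,283,297),c(s,370,368)])]))
E
```

```text
(no output)
```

View pics/c1.png

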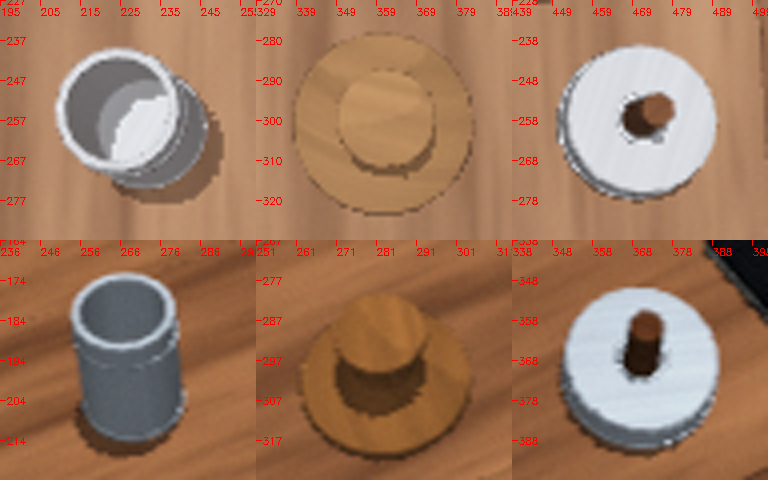

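Crop readings (u,v):

| Point | Top | Side |
|---|---|---|
| Tin rim | (224.5,254.5) | (267,181.9) |
| Pedestal top | (361.6,299.4) | (282.4,290.4) |
| Lid roof | (471,257.7) | (370.4,367.8) |
| Knob top | (475.5,255.3) | (371.8,358.5) |

The tin stands upright.

```bash
cat > h.py <<'E'
import numpy as np, cv2
from bench import get_state, imaging, workorder, ctrl
from scipy.spatial.transform import Rotation as R
def pt(n,uv,z,P=None):
    p=P or imaging.camera_params(n); M=p["camera_from_world"]; r,t=M[:3,:3],M[:3,3]
    d=r.T@np.linalg.inv(p["intrinsics"])@[*uv,1]; o=-r.T@t
    return o+d*(z-o[2])/d[2]
def proj(n,X):
    p=imaging.camera_params(n);M=p["camera_from_world"];q=p["intrinsics"]@(M[:3,:3]@X+M[:3,3]);return (q/q[2])[:2]
def axes():
    s=get_state();r=R.from_rotvec(s["tool_rot"]).as_matrix()
    return s,r
def delta(x,y,z=None):
    "tool-frame shift bringing the grasp point to world x,y,(z)"
    s,r=axes();g=s["position"]+r[:,2]*ctrl.hold_point_z
    d=np.array([x,y,g[2] if z is None else z])-g
    print("t",s["time"],"grasp",g.round(4),"zaxis",r[:,2].round(4),"jaw az",np.degrees(np.arctan2(r[1,1],r[0,1])).round(1),"shift mm",(r.T@d*1000).round(1),"F",s["ft_force"].round(1),"w",round(s["grip_width"]*87,1))
E
python3 - <<'E'
from h import *
for k,z,a,b in(("tin",.07,(224.5,254.5),(267,181.9)),("ped",.045,(361.6,299.4),(282.4,290.4)),("lid",.022,(471,257.7),(370.4,367.8)),("knob",.052,(475.5,255.3),(371.8,358.5)),("pen",.006,(275,288),(261,239)),("eraser",.012,(402,257),(338,316))):
    p,q=pt("top",a,z),pt("side",b,z);print(k,p.round(4),q.round(4),((p+q)/2).round(4))
delta(.4,.1,.2)
E
```

```text
tin [0.5552 0.179  0.07  ] [0.5588 0.1772 0.07  ] [0.557  0.1781 0.07  ]
ped [ 0.4827 -0.0392  0.045 ] [ 0.4856 -0.0414  0.045 ] [ 0.4841 -0.0403  0.045 ]
lid [ 0.5506 -0.2221  0.022 ] [ 0.5529 -0.2254  0.022 ] [ 0.5518 -0.2238  0.022 ]
knob [ 0.5509 -0.2228  0.052 ] [ 0.5543 -0.2234  0.052 ] [ 0.5526 -0.2231  0.052 ]
pen [0.5054 0.1048 0.006 ] [0.507  0.1043 0.006 ] [0.5062 0.1045 0.006 ]
eraser [ 0.5545 -0.1096  0.012 ] [ 0.5552 -0.1139  0.012 ] [ 0.5549 -0.1117  0.012 ]
t 0.1 grasp [ 0.245  -0.6016  0.2403] zaxis [-7.0e-04  1.5e-03 -1.0e+00] jaw az -67.8 shift mm [ 408.2 -591.2   41.3] F [ 0.2 -0.3  0.9] w 86.7
```

```bash
python3 - <<'E'
from h import *
delta(.557,.178,.17)
E
```

```text
t 0.1 grasp [ 0.245  -0.6016  0.2403] zaxis [-7.0e-04  1.5e-03 -1.0e+00] jaw az -67.8 shift mm [ 583.  -604.2   71.3] F [ 0.2 -0.3  0.9] w 86.7
```

Request:
step_arm(increments=[{"tx": 0.23, "ty": -0.24, "claw": 1}, {"tx": 0.23, "ty": -0.24}, {"tx": 0.23, "ty": -0.24}, {"tx": 0.23, "ty": -0.24}, {"tx": 0.23, "ty": -0.24}, {"tx": 0.23, "ty": -0.24}, {"tx": 0.23, "ty": -0.24}, {"tx": 0.23, "ty": -0.24}])

```text
invalid input at $.increments[0]: expected keys claw, tx, ty, tz, spin
```

Request:
step_arm(increments=[{"tx": 0.23, "ty": -0.24}, {"tx": 0.23, "ty": -0.24}, {"tx": 0.23, "ty": -0.24}, {"tx": 0.23, "ty": -0.24}, {"tx": 0.23, "ty": -0.24}, {"tx": 0.23, "ty": -0.24}, {"tx": 0.23, "ty": -0.24}, {"tx": 0.23, "ty": -0.24}])

```text
invalid input at $.increments[0]: expected keys claw, tx, ty, tz, spin
```

```bash
python3 - <<'E'
from h import *
delta(.557,.178,.17)
E
```

```text
t 0.1 grasp [ 0.245  -0.6016  0.2403] zaxis [-7.0e-04  1.5e-03 -1.0e+00] jaw az -67.8 shift mm [ 583.  -604.2   71.3] F [ 0.2 -0.3  0.9] w 86.7
```

All keys are required in every row.

Request:
step_arm(increments=[{"tx": 0.23, "ty": -0.24, "tz": 0, "spin": 0, "claw": 1}, {"tx": 0.23, "ty": -0.24, "tz": 0, "spin": 0, "claw": 1}, {"tx": 0.23, "ty": -0.24, "tz": 0, "spin": 0, "claw": 1}, {"tx": 0.23, "ty": -0.24, "tz": 0, "spin": 0, "claw": 1}, {"tx": 0.23, "ty": -0.24, "tz": 0, "spin": 0, "claw": 1}, {"tx": 0.23, "ty": -0.24, "tz": 0, "spin": 0, "claw": 1}, {"tx": 0.23, "ty": -0.24, "tz": 0, "spin": 0, "claw": 1}, {"tx": 0.23, "ty": -0.24, "tz": 0, "spin": 0, "claw": 1}])

```text
time: 0.77
position: [0.3679, -0.2907, 0.4044]
tool_rot: [-3.083, -0.604, 0.001]
ft_force: [1.9, 0.3, 0.2]
grip_width: 1.002
```

Request:
step_arm(increments=[{"tx": 0.23, "ty": -0.24, "tz": 0, "spin": 0, "claw": 1}, {"tx": 0.23, "ty": -0.24, "tz": 0, "spin": 0, "claw": 1}, {"tx": 0.23, "ty": -0.24, "tz": 0, "spin": 0, "claw": 1}, {"tx": 0.23, "ty": -0.24, "tz": 0, "spin": 0, "claw": 1}, {"tx": 0.23, "ty": -0.24, "tz": 0, "spin": 0, "claw": 1}, {"tx": 0.23, "ty": -0.24, "tz": 0, "spin": 0, "claw": 1}, {"tx": 0.23, "ty": -0.24, "tz": 0, "spin": 0, "claw": 1}, {"tx": 0.23, "ty": -0.24, "tz": 0, "spin": 0, "claw": 1}])

```text
time: 1.43
position: [0.4901, 0.0183, 0.4047]
tool_rot: [3.082, 0.604, 0.0]
ft_force: [1.5, -0.9, 0.3]
grip_width: 1.0
```

```bash
python3 - <<'E'
from h import *
delta(.557,.178,.17)
E
```

```text
t 1.4333 grasp [0.4902 0.0182 0.2412] zaxis [ 3.e-04 -6.e-04 -1.e+00] jaw az -67.8 shift mm [ 122.2 -122.9   71.1] F [ 1.5 -0.9  0.3] w 87.0
```

Request:
step_arm(increments=[{"tx": 0.122, "ty": -0.123, "tz": 0.07, "spin": 0, "claw": 1}, {"tx": 0.122, "ty": -0.123, "tz": 0.07, "spin": 0, "claw": 1}, {"tx": 0.122, "ty": -0.123, "tz": 0.07, "spin": 0, "claw": 1}, {"tx": 0.122, "ty": -0.123, "tz": 0.07, "spin": 0, "claw": 1}, {"tx": 0.122, "ty": -0.123, "tz": 0.07, "spin": 0, "claw": 1}, {"tx": 0.122, "ty": -0.123, "tz": 0.07, "spin": 0, "claw": 1}, {"tx": 0.122, "ty": -0.123, "tz": 0.07, "spin": 0, "claw": 1}, {"tx": 0.122, "ty": -0.123, "tz": 0.07, "spin": 0, "claw": 1}])

```text
time: 2.1
position: [0.5567, 0.1751, 0.3345]
tool_rot: [3.082, 0.603, -0.001]
ft_force: [-0.5, 0.3, 0.3]
grip_width: 1.002
```

```bash
python3 - <<'E'
from h import *
delta(.557,.178,.05)
P=imaging.camera_params("wrist");cv2.imwrite("pics/w1.png",imaging.get_image("wrist"));np.save("w1.npy",P)
print(proj("wrist",np.array([.557,.178,.07])))
E
```

```text
t 2.1 grasp [0.5566 0.175  0.171 ] zaxis [-7.e-04 -1.e-03 -1.e+00] jaw az -67.9 shift mm [  1.7  -2.7 121. ] F [-0.5  0.3  0.3] w 87.1
[313.55800907 252.56265914]
```

View pics/w1.png

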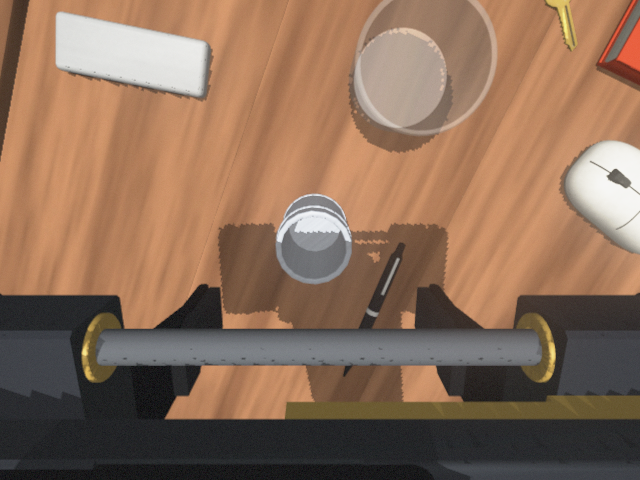

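The wrist view shows the tin rim centred near (313.5,246.5), against a prediction of (313.6,252.6). The pen is to the right, below fingertip height.

```bash
python3 - <<'E'
from h import *
P=np.load("w1.npy",allow_pickle=True).item()
p=pt("wrist",(313.5,246.5),.07,P);print(p);delta(p[0],p[1],.05)
E
```

```text
[0.56051473 0.18018476 0.07      ]
t 2.15 grasp [0.5569 0.1744 0.1714] zaxis [ 2.0e-04 -1.2e-03 -1.0e+00] jaw az -67.9 shift mm [  5.5  -4.1 121.4] F [-1.   0.2 -0.4] w 86.7
```

Request:
step_arm(increments=[{"tx": 0.004, "ty": -0.003, "tz": 0.03, "spin": 0, "claw": 1}, {"tx": 0.004, "ty": -0.003, "tz": 0.06, "spin": 0, "claw": 1}, {"tx": 0.004, "ty": -0.003, "tz": 0.09, "spin": 0, "claw": 1}, {"tx": 0.004, "ty": -0.003, "tz": 0.11, "spin": 0, "claw": 1}, {"tx": 0.004, "ty": -0.003, "tz": 0.12, "spin": 0, "claw": 1}, {"tx": 0.004, "ty": -0.003, "tz": 0.12, "spin": 0, "claw": 1}, {"tx": 0.004, "ty": -0.003, "tz": 0.12, "spin": 0, "claw": 1}, {"tx": 0.004, "ty": -0.003, "tz": 0.12, "spin": 0, "claw": 1}])

```text
time: 2.82
position: [0.5602, 0.1802, 0.2167]
tool_rot: [3.083, 0.602, 0.005]
ft_force: [-0.3, 0.8, 1.2]
grip_width: 0.999
```

Request:
step_arm(force=20, increments=[{"tx": 0, "ty": 0, "tz": 0, "spin": 0, "claw": 0.4}, {"tx": 0, "ty": 0, "tz": 0, "spin": 0, "claw": 0.4}, {"tx": 0, "ty": 0, "tz": 0, "spin": 0, "claw": 0.4}, {"tx": 0, "ty": 0, "tz": 0, "spin": 0, "claw": 0.4}, {"tx": 0, "ty": 0, "tz": 0, "spin": 0, "claw": 0.4}, {"tx": 0, "ty": 0, "tz": 0, "spin": 0, "claw": 0.4}, {"tx": 0, "ty": 0, "tz": 0, "spin": 0, "claw": 0.4}, {"tx": 0, "ty": 0, "tz": 0, "spin": 0, "claw": 0.4}])

```text
time: 3.48
position: [0.5593, 0.1802, 0.2147]
tool_rot: [3.083, 0.604, -0.0]
ft_force: [0.0, -1.3, 0.3]
grip_width: 0.573
```

```bash
python3 - <<'E'
from h import *
delta(.4841,-.0403,.1)
E
```

```text
t 3.4833 grasp [0.5593 0.1802 0.0512] zaxis [-0.e+00 -3.e-04 -1.e+00] jaw az -67.8 shift mm [-152.8  175.8  -48.7] F [ 0.  -1.3  0.3] w 49.8
```

```bash
python3 - <<'E'
from h import *
delta(.486,-.039,.13)
E
```

```text
t 3.4833 grasp [0.5593 0.1802 0.0512] zaxis [-0.e+00 -3.e-04 -1.e+00] jaw az -67.8 shift mm [-150.6  175.3  -78.7] F [ 0.  -1.3  0.3] w 49.8
```

Request:
step_arm(increments=[{"tx": 0, "ty": 0, "tz": -0.02, "spin": 0, "claw": 0.4}, {"tx": 0, "ty": 0, "tz": -0.05, "spin": 0, "claw": 0.4}, {"tx": 0, "ty": 0, "tz": -0.08, "spin": 0, "claw": 0.4}, {"tx": -0.02, "ty": 0.025, "tz": -0.08, "spin": 0, "claw": 0.4}, {"tx": -0.04, "ty": 0.05, "tz": -0.08, "spin": 0, "claw": 0.4}, {"tx": -0.06, "ty": 0.075, "tz": -0.08, "spin": 0, "claw": 0.4}, {"tx": -0.08, "ty": 0.1, "tz": -0.08, "spin": 0, "claw": 0.4}, {"tx": -0.1, "ty": 0.125, "tz": -0.08, "spin": 0, "claw": 0.4}])

```text
time: 4.15
position: [0.5128, 0.0255, 0.2943]
tool_rot: [3.083, 0.604, -0.001]
ft_force: [-0.4, -0.7, -1.7]
grip_width: 0.573
```

```bash
python3 - <<'E'
from h import *
P=imaging.camera_params("wrist");im=imaging.get_image("wrist");np.save("w2.npy",P)
delta(.486,-.039,.115)
cv2.imwrite("pics/w2.png",im);print(proj("wrist",np.array([.486,-.039,.045])))
E
```

```text
t 4.2 grasp [0.511  0.0171 0.1301] zaxis [-0.0043 -0.0064 -1.    ] jaw az -68.3 shift mm [-43.9  42.8  15.5] F [-1.7 -7.1 -2.3] w 50.0
[385.27658714 326.86192392]
```

View pics/w2.png

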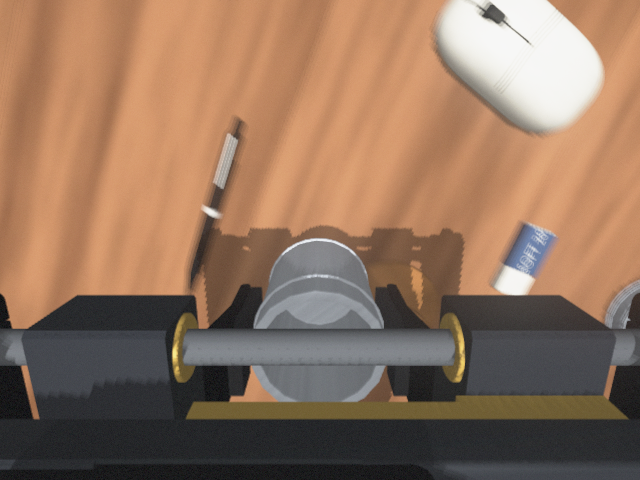

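The tin is held level and hides the pedestal from the wrist camera. I'll move over the pedestal using the tin-to-pedestal displacement measured by the fixed cameras, then check.

Request:
step_arm(increments=[{"tx": -0.02, "ty": 0.02, "tz": 0, "spin": 0, "claw": 0.4}, {"tx": -0.04, "ty": 0.04, "tz": 0, "spin": 0, "claw": 0.4}, {"tx": -0.05, "ty": 0.05, "tz": 0, "spin": 0, "claw": 0.4}, {"tx": -0.05, "ty": 0.05, "tz": 0, "spin": 0, "claw": 0.4}, {"tx": -0.05, "ty": 0.05, "tz": 0, "spin": 0, "claw": 0.4}, {"tx": -0.05, "ty": 0.05, "tz": 0, "spin": 0, "claw": 0.4}, {"tx": -0.05, "ty": 0.05, "tz": 0, "spin": 0, "claw": 0.4}])

```text
time: 4.78
position: [0.4867, -0.037, 0.2947]
tool_rot: [-3.082, -0.607, -0.0]
ft_force: [0.6, 1.3, -1.5]
grip_width: 0.576
```

```bash
python3 - <<'E'
from h import *
t=imaging.get_image("top");s=imaging.get_image("side")
delta(.486,-.039,.097)
g=lambda i,u,v:cv2.resize(i[v-50:v+50,u-65:u+65],None,fx=6,fy=6,interpolation=cv2.INTER_CUBIC)[:, :400] if 0 else cv2.resize(i[v-60:v+60,u-40:u+40],None,fx=5,fy=5,interpolation=cv2.INTER_CUBIC)
cv2.imwrite("pics/c2.png",np.hstack([g(t,361,290),g(s,282,280)]))
E
```

```text
t 4.8833 grasp [ 0.4867 -0.0371  0.1312] zaxis [ 0.e+00  5.e-04 -1.e+00] jaw az -67.7 shift mm [-1.4  1.5 34.2] F [-0.6 -0.5 -2. ] w 50.3
```

View pics/c2.png

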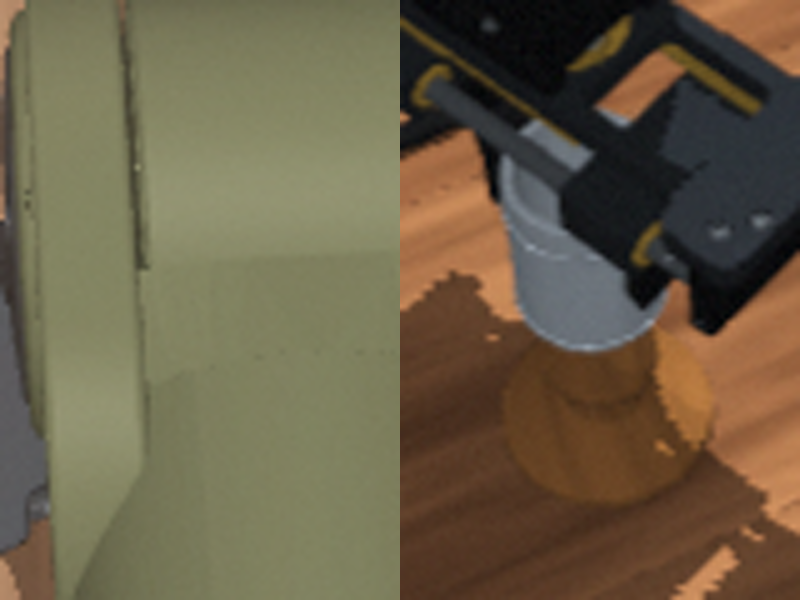

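In the side crop the tin's base arc has its low point at about full-image (279.8,290), above the pedestal. I'll solve for the tin axis from that.

```bash
python3 - <<'E'
from h import *
from scipy.optimize import fsolve
a=np.linspace(0,2*np.pi,180)
def f(q,r,z):
    c=np.array([proj("side",np.array([q[0]+r*np.cos(t),q[1]+r*np.sin(t),z])) for t in a])
    return [(c[:,0].max()+c[:,0].min())/2,c[:,1].max()]
z=.1312-.0512
for u,v in((279.8,290),(279.8,289.3),(279,290)):
    print(fsolve(lambda q:np.subtract(f(q,.025,z),(u,v)),[.486,-.04],epsfcn=1e-6))
print(f((.4856,-.0414),.038,0))   # pedestal foot check
E
```

```text
[ 0.48552719 -0.03632042]Traceback (most recent call last):
  File "<stdin>", line 9, in <module>
    res = _root_hybr(_wrapped_func, x0, args, jac=fprime, **options)
    retval = _minpack._hybrd(func, x0, args, 1, xtol, maxfev,
                             ml, mu, epsfcn, factor, diag)
    return func(*fargs)
  File "<stdin>", line 9, in <lambda>
  File "<stdin>", line 5, in f
  File "h.py", line 9, in proj
    p=imaging.camera_params(n);M=p["camera_from_world"];q=p["intrinsics"]@(M[:3,:3]@X+M[:3,3]);return (q/q[2])[:2]
ValueError: time passes only in moves, steps and waits
```

Request:
step_arm(increments=[{"tx": -0.0015, "ty": 0.002, "tz": 0.01, "spin": 0, "claw": 0.4}, {"tx": -0.0015, "ty": 0.002, "tz": 0.02, "spin": 0, "claw": 0.4}, {"tx": -0.0015, "ty": 0.002, "tz": 0.026, "spin": 0, "claw": 0.4}, {"tx": -0.0015, "ty": 0.002, "tz": 0.03, "spin": 0, "claw": 0.4}, {"tx": -0.0015, "ty": 0.002, "tz": 0.032, "spin": 0, "claw": 0.4}, {"tx": -0.0015, "ty": 0.002, "tz": 0.033, "spin": 0, "claw": 0.4}, {"tx": -0.0015, "ty": 0.002, "tz": 0.034, "spin": 0, "claw": 0.4}, {"tx": -0.0015, "ty": 0.002, "tz": 0.034, "spin": 0, "claw": 0.4}])

```text
time: 5.55
position: [0.4858, -0.0408, 0.2608]
tool_rot: [3.083, 0.604, 0.0]
ft_force: [-0.2, -1.1, -1.5]
grip_width: 0.573
```

Request:
step_arm(increments=[{"tx": 0, "ty": 0, "tz": 0.0005, "spin": 0, "claw": 0.4}, {"tx": 0, "ty": 0, "tz": 0.001, "spin": 0, "claw": 0.4}, {"tx": 0, "ty": 0, "tz": 0.001, "spin": 0, "claw": 0.4}])

```text
time: 5.8
position: [0.4858, -0.0408, 0.2599]
tool_rot: [3.083, 0.604, 0.0]
ft_force: [-1.0, -0.2, -2.1]
grip_width: 0.576
```

Request:
step_arm(increments=[{"tx": 0, "ty": 0, "tz": 0.0007, "spin": 0, "claw": 0.4}, {"tx": 0, "ty": 0, "tz": 0.0014, "spin": 0, "claw": 0.4}, {"tx": 0, "ty": 0, "tz": 0.0014, "spin": 0, "claw": 0.4}, {"tx": 0, "ty": 0, "tz": 0.0014, "spin": 0, "claw": 0.4}])

```text
time: 6.13
position: [0.486, -0.0407, 0.2596]
tool_rot: [3.082, 0.604, -0.0]
ft_force: [-3.6, 0.4, 7.4]
grip_width: 0.573
```

Contact made (+7 N). I'll release, then raise the gripper clear.

Request:
step_arm(increments=[{"tx": 0, "ty": 0, "tz": -0.0005, "spin": 0, "claw": 0.62}, {"tx": 0, "ty": 0, "tz": -0.0005, "spin": 0, "claw": 0.75}, {"tx": 0, "ty": 0, "tz": -0.0005, "spin": 0, "claw": 0.75}, {"tx": 0, "ty": 0, "tz": -0.0005, "spin": 0, "claw": 0.75}, {"tx": 0, "ty": 0, "tz": -0.03, "spin": 0, "claw": 0.75}, {"tx": 0, "ty": 0, "tz": -0.06, "spin": 0, "claw": 0.75}, {"tx": 0, "ty": 0, "tz": -0.09, "spin": 0, "claw": 0.75}, {"tx": 0, "ty": 0, "tz": -0.11, "spin": 0, "claw": 0.75}])

```text
time: 6.8
position: [0.4862, -0.0406, 0.371]
tool_rot: [3.082, 0.604, 0.004]
ft_force: [1.2, -0.4, 0.3]
grip_width: 0.745
```

```bash
python3 - <<'E'
from h import *
delta(.5525,-.223,.13)
E
```

```text
t 6.8 grasp [ 0.4867 -0.0407  0.2075] zaxis [ 2.9e-03 -7.0e-04 -1.0e+00] jaw az -67.8 shift mm [ -8.1 193.5  77.8] F [ 1.2 -0.4  0.3] w 64.8
```

Request:
step_arm(increments=[{"tx": -0.001, "ty": 0.035, "tz": 0, "spin": 0, "claw": 0.75}, {"tx": -0.003, "ty": 0.075, "tz": 0, "spin": 0, "claw": 0.75}, {"tx": -0.005, "ty": 0.115, "tz": 0, "spin": 0, "claw": 0.75}, {"tx": -0.007, "ty": 0.15, "tz": 0.02, "spin": 0, "claw": 0.75}, {"tx": -0.007, "ty": 0.18, "tz": 0.045, "spin": 0, "claw": 0.6}, {"tx": -0.007, "ty": 0.193, "tz": 0.07, "spin": 0, "claw": 0.6}, {"tx": -0.007, "ty": 0.193, "tz": 0.077, "spin": 0, "claw": 0.6}, {"tx": -0.007, "ty": 0.193, "tz": 0.077, "spin": 0, "claw": 0.6}])

```text
time: 7.47
position: [0.551, -0.2223, 0.2883]
tool_rot: [-3.079, -0.601, 0.007]
ft_force: [-0.9, 0.5, 0.5]
grip_width: 0.614
```

Request:
step_arm(increments=[{"tx": 0, "ty": 0, "tz": 0, "spin": 0, "claw": 0.6}, {"tx": 0, "ty": 0, "tz": 0, "spin": 0, "claw": 0.6}])

```text
time: 7.63
position: [0.5528, -0.2204, 0.2931]
tool_rot: [3.081, 0.607, 0.003]
ft_force: [-0.8, 0.6, 0.4]
grip_width: 0.6
```

```bash
python3 - <<'E'
from h import *
P=imaging.camera_params("wrist");im=imaging.get_image("wrist");np.save("w3.npy",P)
t=imaging.get_image("top");s=imaging.get_image("side")
delta(.5525,-.223,.044);print(proj("wrist",np.array([.5525,-.223,.052])))
g=lambda i,u,v:cv2.resize(i[v-30:v+30,u-32:u+32],None,fx=5,fy=5,interpolation=cv2.INTER_CUBIC)
cv2.imwrite("pics/c3.png",np.hstack([cv2.resize(im,None,fx=.75,fy=.75)[:,:480],np.vstack([g(t,361,290),g(s,282,275)])[:360]]) if 0 else np.vstack([np.hstack([g(t,361,290),g(s,282,275)]),im[180:480]]))
E
```

```text
t 7.7833 grasp [ 0.553  -0.2213  0.1297] zaxis [ 0.0024 -0.0016 -1.    ] jaw az -67.7 shift mm [-1.2  1.2 85.7] F [ 0.9  0.9 -0. ] w 52.1
[320.80882874 268.58694432]
```

View pics/c3.png

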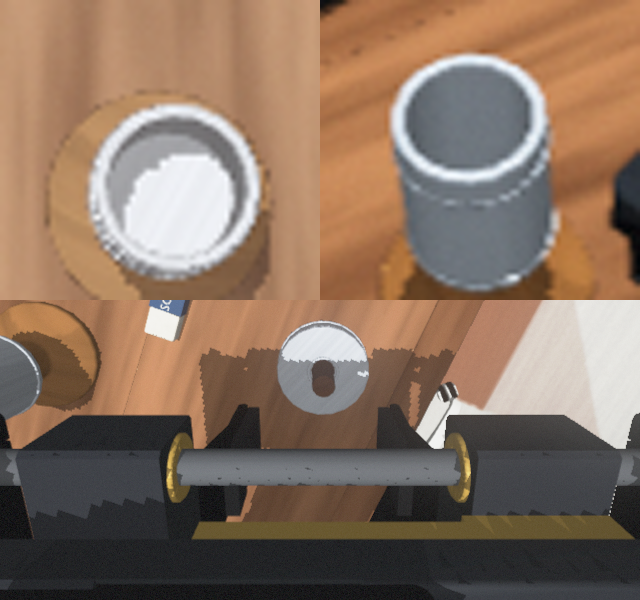

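The tin stands on the pedestal. Its rim is at top (364,297) and side (279.8,269). In the wrist view the lid roof centre is about (323,248) and the knob top about (323,265).

```bash
python3 - <<'E'
from h import *
print("rim",pt("top",(364,297),.115).round(4),pt("side",(279.8,269),.115).round(4))
P=np.load("w3.npy",allow_pickle=True).item()
print("roof",pt("w",(323,248),.022,P).round(4));k=pt("w",(323,265),.052,P);print("knob",k.round(4))
delta(.554,-.224,.044)
E
```

```text
rim [ 0.4827 -0.0402  0.115 ] [ 0.4845 -0.0436  0.115 ]
roof [ 0.557  -0.2221  0.022 ]
knob [ 0.5552 -0.2224  0.052 ]
t 7.7833 grasp [ 0.553  -0.2213  0.1297] zaxis [ 0.0024 -0.0016 -1.    ] jaw az -67.7 shift mm [-0.2  2.6 85.7] F [ 0.9  0.9 -0. ] w 52.1
```

Request:
step_arm(increments=[{"tx": 0.0016, "ty": 0.0014, "tz": 0.02, "spin": 0, "claw": 0.5}, {"tx": 0.0016, "ty": 0.0014, "tz": 0.04, "spin": 0, "claw": 0.5}, {"tx": 0.0016, "ty": 0.0014, "tz": 0.06, "spin": 0, "claw": 0.5}, {"tx": 0.0016, "ty": 0.0014, "tz": 0.075, "spin": 0, "claw": 0.5}, {"tx": 0.0016, "ty": 0.0014, "tz": 0.082, "spin": 0, "claw": 0.5}, {"tx": 0.0016, "ty": 0.0014, "tz": 0.084, "spin": 0, "claw": 0.4}, {"tx": 0.0016, "ty": 0.0014, "tz": 0.084, "spin": 0, "claw": 0.4}, {"tx": 0.0016, "ty": 0.0014, "tz": 0.084, "spin": 0, "claw": 0.4}])

```text
time: 8.45
position: [0.5547, -0.2229, 0.2087]
tool_rot: [3.082, 0.604, 0.003]
ft_force: [-0.1, -0.1, 0.8]
grip_width: 0.416
```

```bash
python3 - <<'E'
from h import *
delta(.555,-.222,.044)
s=imaging.get_image("side")
cv2.imwrite("pics/c4.png",cv2.resize(s[300:420,290:450],None,fx=4,fy=4,interpolation=cv2.INTER_CUBIC))
E
```

```text
t 8.45 grasp [ 0.555  -0.223   0.0452] zaxis [ 0.0019 -0.001  -1.    ] jaw az -67.8 shift mm [ 0.4 -0.9  1.2] F [-0.1 -0.1  0.8] w 36.2
```

View pics/c4.png

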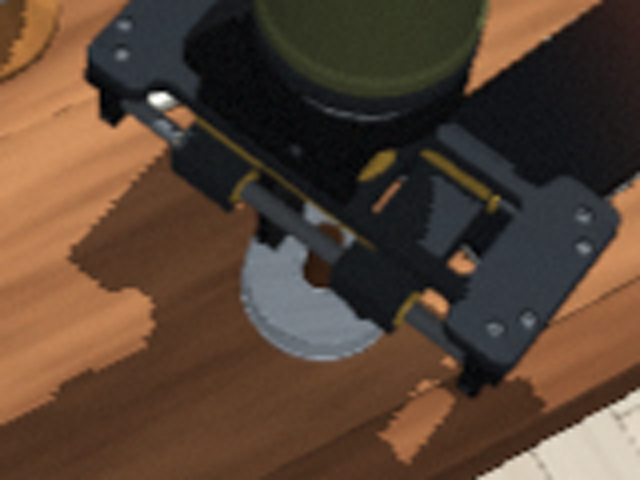

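The knob is between the fingers, so I'll close on it.

Request:
step_arm(force=25, increments=[{"tx": 0, "ty": 0, "tz": 0, "spin": 0, "claw": 0.2}, {"tx": 0, "ty": 0, "tz": 0, "spin": 0, "claw": 0.1}, {"tx": 0, "ty": 0, "tz": 0, "spin": 0, "claw": 0}, {"tx": 0, "ty": 0, "tz": 0, "spin": 0, "claw": 0}, {"tx": 0, "ty": 0, "tz": 0, "spin": 0, "claw": 0}, {"tx": 0, "ty": 0, "tz": 0, "spin": 0, "claw": 0}, {"tx": 0, "ty": 0, "tz": 0, "spin": 0, "claw": 0}])

```text
time: 9.08
position: [0.5542, -0.223, 0.2075]
tool_rot: [3.083, 0.604, 0.0]
ft_force: [0.2, -0.2, 0.4]
grip_width: 0.141
```

```bash
python3 - <<'E'
from h import *
delta(.4864,-.0405,.18)
E
```

```text
t 9.0833 grasp [ 0.5542 -0.2231  0.044 ] zaxis [ 3.e-04 -3.e-04 -1.e+00] jaw az -67.8 shift mm [   6.1 -194.6 -136.1] F [ 0.2 -0.2  0.4] w 12.3
```

Request:
step_arm(increments=[{"tx": 0, "ty": 0, "tz": -0.01, "spin": 0, "claw": 0}, {"tx": 0, "ty": 0, "tz": -0.03, "spin": 0, "claw": 0}, {"tx": 0, "ty": 0, "tz": -0.06, "spin": 0, "claw": 0}, {"tx": 0, "ty": 0, "tz": -0.09, "spin": 0, "claw": 0}, {"tx": 0, "ty": 0, "tz": -0.12, "spin": 0, "claw": 0}, {"tx": 0, "ty": 0, "tz": -0.13, "spin": 0, "claw": 0}, {"tx": 0, "ty": 0, "tz": -0.136, "spin": 0, "claw": 0}, {"tx": 0, "ty": 0, "tz": -0.136, "spin": 0, "claw": 0}])

```text
time: 9.75
position: [0.5541, -0.2228, 0.3439]
tool_rot: [3.082, 0.604, 0.001]
ft_force: [0.3, 1.1, -3.6]
grip_width: 0.14
```

```bash
python3 - <<'E'
from h import *
s=imaging.get_image("side");w=imaging.get_image("wrist")
delta(.4864,-.0405,.18)
cv2.imwrite("pics/c5.png",np.vstack([cv2.resize(s[200:380,290:450],None,fx=2,fy=2,interpolation=cv2.INTER_CUBIC)[:280].repeat(1,0),np.zeros((0,320,3),np.uint8)]) if 0 else np.hstack([cv2.resize(s[210:370,310:430],None,fx=3,fy=3,interpolation=cv2.INTER_CUBIC),w[:,120:520]]))
E
```

```text
t 9.85 grasp [ 0.5529 -0.2226  0.178 ] zaxis [-0.0028  0.001  -1.    ] jaw az -67.8 shift mm [   7.1 -193.8   -1.6] F [-0.  -0.4 -3.1] w 12.6
```

View pics/c5.png

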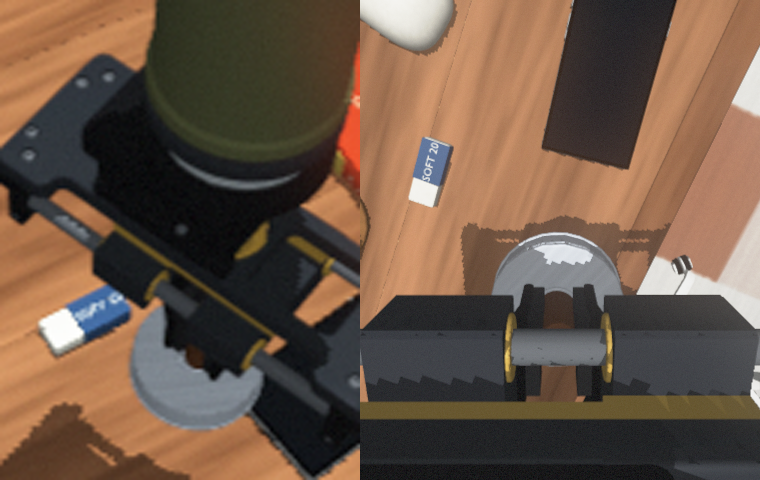

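The lids hang level from the knob. The roof's far edge is at wrist (318,233). I'll use it with the w2 view to get the across-jaw offsets of lid and tin relative to the grasp point.

```bash
python3 - <<'E'
from h import *
s,r=axes(); P=imaging.camera_params("wrist")
T=np.eye(4);T[:3,:3]=r;T[:3,3]=s["position"]
M=P["camera_from_world"]@T   # cam from tool
K=P["intrinsics"];h=ctrl.hold_point_z
def tp(uv,dz):   # tool-frame point on plane z=h+dz
    A=np.linalg.inv(M);d=A[:3,:3]@np.linalg.inv(K)@[*uv,1];o=A[:3,3];return o+d*(h+dz-o[2])/d[2]
print("lid far edge",tp((318,233),.022)*1000, "tin rim ctr",tp((319,339),-.0188)*1000,"far",tp((319,275),-.0188)*1000,"near",tp((319,403),-.0188)*1000)
E
```

```text
lid far edge [ 34.5182216   -0.40507127 185.5       ] tin rim ctr [ 6.39735361e+00 -1.29832933e-02  1.44700000e+02] far [ 3.02817065e+01 -6.83290942e-03  1.44700000e+02] near [-1.99760915e+01 -1.97746355e-02  1.44700000e+02]
```

Request:
step_arm(increments=[{"tx": 0.001, "ty": -0.025, "tz": -0.002, "spin": 0, "claw": 0}, {"tx": 0.002, "ty": -0.06, "tz": -0.002, "spin": 0, "claw": 0}, {"tx": 0.003, "ty": -0.095, "tz": -0.002, "spin": 0, "claw": 0}, {"tx": 0.004, "ty": -0.13, "tz": -0.002, "spin": 0, "claw": 0}, {"tx": 0.006, "ty": -0.16, "tz": -0.002, "spin": 0, "claw": 0}, {"tx": 0.007, "ty": -0.185, "tz": -0.002, "spin": 0, "claw": 0}, {"tx": 0.007, "ty": -0.194, "tz": -0.002, "spin": 0, "claw": 0}, {"tx": 0.007, "ty": -0.194, "tz": -0.002, "spin": 0, "claw": 0}])

```text
time: 10.52
position: [0.4862, -0.0381, 0.3439]
tool_rot: [-3.081, -0.61, 0.004]
ft_force: [-0.3, -0.3, -1.5]
grip_width: 0.142
```

Request:
step_arm(increments=[{"tx": 0, "ty": 0, "tz": 0, "spin": 0, "claw": 0}, {"tx": 0, "ty": 0, "tz": 0, "spin": 0, "claw": 0}, {"tx": 0, "ty": 0, "tz": 0, "spin": 0, "claw": 0}])

```text
time: 10.77
position: [0.4877, -0.0425, 0.3449]
tool_rot: [-3.083, -0.599, 0.001]
ft_force: [-0.1, 0.4, -2.1]
grip_width: 0.144
```

```bash
python3 - <<'E'
from h import *
delta(.4867,-.0405,.159)
s=imaging.get_image("side")
cv2.imwrite("pics/c6.png",cv2.resize(s[200:330,210:350],None,fx=4.4,fy=4.4,interpolation=cv2.INTER_CUBIC))
E
```

```text
t 10.7667 grasp [ 0.4876 -0.0424  0.1814] zaxis [-6.e-04  3.e-04 -1.e+00] jaw az -68.0 shift mm [-0.1 -2.1 22.4] F [-0.1  0.4 -2.1] w 12.5
```

View pics/c6.png

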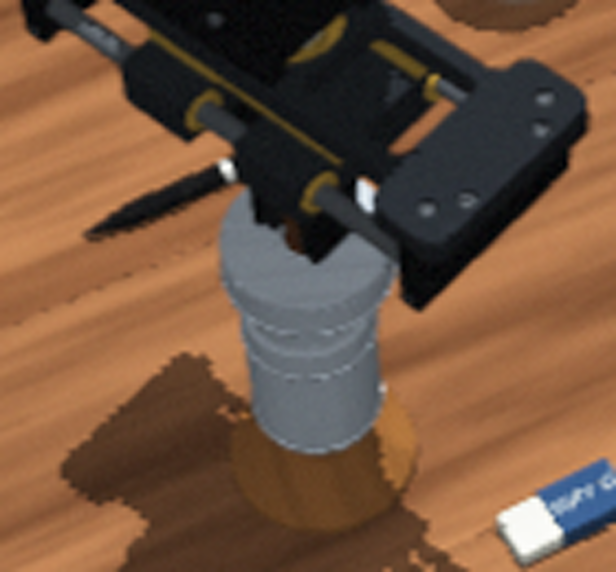

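The lid is centred over the tin to within about 1-2 mm. I'll lower carefully, watching the force.

Request:
step_arm(increments=[{"tx": 0, "ty": -0.001, "tz": 0.005, "spin": 0, "claw": 0}, {"tx": 0, "ty": -0.001, "tz": 0.012, "spin": 0, "claw": 0}, {"tx": 0, "ty": -0.001, "tz": 0.018, "spin": 0, "claw": 0}, {"tx": 0, "ty": -0.001, "tz": 0.02, "spin": 0, "claw": 0}, {"tx": 0, "ty": -0.001, "tz": 0.02, "spin": 0, "claw": 0}, {"tx": 0, "ty": -0.001, "tz": 0.02, "spin": 0, "claw": 0}, {"tx": 0, "ty": -0.001, "tz": 0.02, "spin": 0, "claw": 0}])

```text
time: 11.4
position: [0.4871, -0.0396, 0.3255]
tool_rot: [3.083, 0.604, 0.0]
ft_force: [-0.1, -0.6, -1.9]
grip_width: 0.141
```

```bash
python3 - <<'E'
from h import *
delta(.4867,-.0405,.145)
E
```

```text
t 11.4 grasp [ 0.4872 -0.0396  0.162 ] zaxis [ 3.e-04 -1.e-04 -1.e+00] jaw az -67.8 shift mm [-0.8  0.6 17. ] F [-0.1 -0.6 -1.9] w 12.2
```

Request:
step_arm(increments=[{"tx": -0.0005, "ty": 0.0008, "tz": 0.002, "spin": 0, "claw": 0}, {"tx": -0.0005, "ty": 0.0008, "tz": 0.004, "spin": 0, "claw": 0}, {"tx": -0.0005, "ty": 0.0008, "tz": 0.006, "spin": 0, "claw": 0}, {"tx": -0.0005, "ty": 0.0008, "tz": 0.008, "spin": 0, "claw": 0}, {"tx": -0.0005, "ty": 0.0008, "tz": 0.01, "spin": 0, "claw": 0}, {"tx": -0.0005, "ty": 0.0008, "tz": 0.01, "spin": 0, "claw": 0}])

```text
time: 11.9
position: [0.4866, -0.0406, 0.3148]
tool_rot: [-3.083, -0.604, 0.001]
ft_force: [-0.6, -0.4, -1.8]
grip_width: 0.14
```

Request:
step_arm(increments=[{"tx": 0, "ty": 0, "tz": 0.001, "spin": 0, "claw": 0}, {"tx": 0, "ty": 0, "tz": 0.002, "spin": 0, "claw": 0}, {"tx": 0, "ty": 0, "tz": 0.003, "spin": 0, "claw": 0}, {"tx": 0, "ty": 0, "tz": 0.004, "spin": 0, "claw": 0}, {"tx": 0, "ty": 0, "tz": 0.005, "spin": 0, "claw": 0}, {"tx": 0, "ty": 0, "tz": 0.0055, "spin": 0, "claw": 0}, {"tx": 0, "ty": 0, "tz": 0.0055, "spin": 0, "claw": 0}])

```text
time: 12.48
position: [0.4868, -0.0406, 0.3097]
tool_rot: [-3.083, -0.604, 0.0]
ft_force: [0.4, -0.9, -2.4]
grip_width: 0.143
```

Request:
step_arm(increments=[{"tx": 0, "ty": 0, "tz": 0.0005, "spin": 0, "claw": 0}, {"tx": 0, "ty": 0, "tz": 0.001, "spin": 0, "claw": 0}, {"tx": 0, "ty": 0, "tz": 0.001, "spin": 0, "claw": 0}, {"tx": 0, "ty": 0, "tz": 0.001, "spin": 0, "claw": 0}])

```text
time: 12.82
position: [0.4868, -0.0406, 0.3088]
tool_rot: [3.083, 0.604, -0.0]
ft_force: [-0.3, 0.5, -2.4]
grip_width: 0.137
```

Request:
step_arm(increments=[{"tx": 0, "ty": 0, "tz": 0.0005, "spin": 0, "claw": 0}, {"tx": 0, "ty": 0, "tz": 0.001, "spin": 0, "claw": 0}, {"tx": 0, "ty": 0, "tz": 0.001, "spin": 0, "claw": 0}, {"tx": 0, "ty": 0, "tz": 0.001, "spin": 0, "claw": 0}])

```text
time: 13.15
position: [0.4871, -0.0405, 0.3084]
tool_rot: [3.083, 0.604, 0.001]
ft_force: [-0.9, -0.7, 4.0]
grip_width: 0.139
```

Contact at the expected home depth. Now I'll release and open wide.

Request:
step_arm(increments=[{"tx": 0, "ty": 0, "tz": -0.0005, "spin": 0, "claw": 0.3}, {"tx": 0, "ty": 0, "tz": -0.0005, "spin": 0, "claw": 0.6}, {"tx": 0, "ty": 0, "tz": -0.0005, "spin": 0, "claw": 0.95}, {"tx": 0, "ty": 0, "tz": -0.01, "spin": 0, "claw": 0.95}, {"tx": 0, "ty": 0, "tz": -0.03, "spin": 0, "claw": 0.95}, {"tx": 0, "ty": 0, "tz": -0.05, "spin": 0, "claw": 0.95}, {"tx": 0, "ty": 0, "tz": -0.05, "spin": 0, "claw": 0.95}, {"tx": 0, "ty": 0, "tz": -0.05, "spin": 0, "claw": 0.95}])

```text
time: 13.82
position: [0.4873, -0.0405, 0.3593]
tool_rot: [3.082, 0.603, 0.004]
ft_force: [0.1, -0.2, -1.0]
grip_width: 0.662
```

```bash
python3 - <<'E'
from h import *
s=imaging.get_image("side");w=imaging.get_image("wrist")
delta(.4868,-.0405,.115)
cv2.imwrite("pics/c7.png",np.hstack([cv2.resize(s[210:330,230:320],None,fx=4,fy=4,interpolation=cv2.INTER_CUBIC),w[:,100:540]]))
np.save("w7.npy",imaging.camera_params("wrist"))
E
```

```text
t 13.9167 grasp [ 0.4865 -0.0406  0.194 ] zaxis [-6.e-04 -2.e-04 -1.e+00] jaw az -67.8 shift mm [ 0.4 -0.  79. ] F [ 0.1 -0.1 -0.4] w 65.6
```

View pics/c7.png

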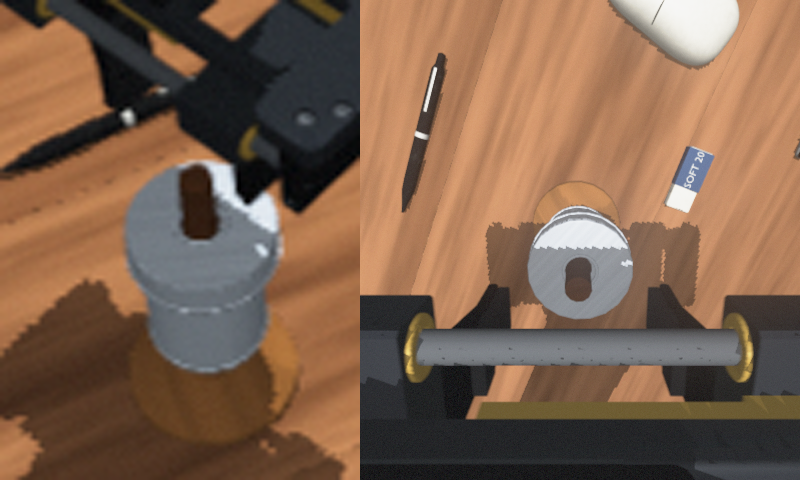

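The pair sits level on the tin. In the wrist view the outer lid roof is centred near (321,267), well between the fingers.

Request:
step_arm(increments=[{"tx": 0, "ty": 0, "tz": 0, "spin": 0, "claw": 0.98}, {"tx": 0, "ty": 0, "tz": 0, "spin": 0, "claw": 0.98}, {"tx": 0, "ty": 0, "tz": 0, "spin": 0, "claw": 0.98}])

```text
time: 14.17
position: [0.4866, -0.0405, 0.3572]
tool_rot: [-3.082, -0.604, 0.002]
ft_force: [0.2, -0.2, 0.4]
grip_width: 0.946
```

```bash
python3 - <<'E'
from h import *
P=np.load("w7.npy",allow_pickle=True).item()
p=pt("w",(321,267),.123,P);print(p);delta(p[0],p[1],.115);delta(.4868,-.0405,.115)
E
```

```text
[ 0.4888498  -0.04098935  0.123     ]
t 14.1667 grasp [ 0.4864 -0.0405  0.1937] zaxis [-1.3e-03  3.0e-04 -1.0e+00] jaw az -67.8 shift mm [ 2.2  1.5 78.7] F [ 0.2 -0.2  0.4] w 82.3
t 14.1667 grasp [ 0.4864 -0.0405  0.1937] zaxis [-1.3e-03  3.0e-04 -1.0e+00] jaw az -67.8 shift mm [ 0.4  0.2 78.7] F [ 0.2 -0.2  0.4] w 82.3
```

Request:
step_arm(increments=[{"tx": 0.002, "ty": 0.0003, "tz": 0.015, "spin": 0, "claw": 0.98}, {"tx": 0.002, "ty": 0.0003, "tz": 0.03, "spin": 0, "claw": 0.98}, {"tx": 0.002, "ty": 0.0003, "tz": 0.045, "spin": 0, "claw": 0.98}, {"tx": 0.002, "ty": 0.0003, "tz": 0.06, "spin": 0, "claw": 0.98}, {"tx": 0.002, "ty": 0.0003, "tz": 0.07, "spin": 0, "claw": 0.98}, {"tx": 0.002, "ty": 0.0003, "tz": 0.078, "spin": 0, "claw": 0.98}, {"tx": 0.002, "ty": 0.0003, "tz": 0.078, "spin": 0, "claw": 0.98}, {"tx": 0.002, "ty": 0.0003, "tz": 0.078, "spin": 0, "claw": 0.98}])

```text
time: 14.83
position: [0.4889, -0.0401, 0.2798]
tool_rot: [-3.083, -0.604, 0.001]
ft_force: [0.5, 0.2, 0.4]
grip_width: 0.98
```

Request:
step_arm(force=8, increments=[{"tx": 0, "ty": 0, "tz": 0, "spin": 0, "claw": 0.8}, {"tx": 0, "ty": 0, "tz": 0, "spin": 0, "claw": 0.75}, {"tx": 0, "ty": 0, "tz": 0, "spin": 0, "claw": 0.65}, {"tx": 0, "ty": 0, "tz": 0, "spin": 0, "claw": 0.6}, {"tx": 0, "ty": 0, "tz": 0, "spin": 0, "claw": 0.6}, {"tx": 0, "ty": 0, "tz": 0, "spin": 0, "claw": 0.6}, {"tx": 0, "ty": 0, "tz": 0, "spin": 0, "claw": 0.6}])

```text
time: 15.42
position: [0.489, -0.0402, 0.2802]
tool_rot: [3.082, 0.604, 0.001]
ft_force: [0.3, -0.6, 2.8]
grip_width: 0.708
```

```bash
python3 - <<'E'
from h import *
delta(.4868,-.0405,.115)
E
```

```text
t 15.4167 grasp [ 0.4891 -0.0402  0.1167] zaxis [ 7.e-04 -5.e-04 -1.e+00] jaw az -67.8 shift mm [-2.2 -0.6  1.7] F [ 0.3 -0.6  2.8] w 61.6
```

Gripped at 61.6 mm with almost no side force. Firming up a little and lifting slowly.

Request:
step_arm(force=14, increments=[{"tx": 0, "ty": 0, "tz": 0, "spin": 0, "claw": 0.6}, {"tx": 0, "ty": 0, "tz": 0, "spin": 0, "claw": 0.6}, {"tx": 0, "ty": 0, "tz": -0.002, "spin": 0, "claw": 0.6}, {"tx": 0, "ty": 0, "tz": -0.004, "spin": 0, "claw": 0.6}, {"tx": 0, "ty": 0, "tz": -0.006, "spin": 0, "claw": 0.6}, {"tx": 0, "ty": 0, "tz": -0.008, "spin": 0, "claw": 0.6}, {"tx": 0, "ty": 0, "tz": -0.01, "spin": 0, "claw": 0.6}, {"tx": 0, "ty": 0, "tz": -0.012, "spin": 0, "claw": 0.6}])

```text
time: 16.08
position: [0.4888, -0.0401, 0.2919]
tool_rot: [-3.083, -0.604, 0.0]
ft_force: [0.4, -0.2, -1.1]
grip_width: 0.708
```

Request:
step_arm(increments=[{"tx": 0, "ty": 0, "tz": -0.003, "spin": 0, "claw": 0.6}, {"tx": 0, "ty": 0, "tz": -0.006, "spin": 0, "claw": 0.6}, {"tx": 0, "ty": 0, "tz": -0.01, "spin": 0, "claw": 0.6}, {"tx": 0, "ty": 0, "tz": -0.015, "spin": 0, "claw": 0.6}, {"tx": 0, "ty": 0, "tz": -0.02, "spin": 0, "claw": 0.6}, {"tx": 0, "ty": 0, "tz": -0.025, "spin": 0, "claw": 0.6}, {"tx": 0, "ty": 0, "tz": -0.03, "spin": 0, "claw": 0.6}, {"tx": 0, "ty": 0, "tz": -0.035, "spin": 0, "claw": 0.6}])

```text
time: 16.75
position: [0.4888, -0.0401, 0.3275]
tool_rot: [3.083, 0.604, 0.0]
ft_force: [0.2, 0.1, -0.7]
grip_width: 0.705
```

```bash
python3 - <<'E'
from h import *
delta(.4891,-.0402,.2167)
E
```

```text
t 16.75 grasp [ 0.4889 -0.0401  0.164 ] zaxis [ 2.e-04 -2.e-04 -1.e+00] jaw az -67.8 shift mm [  0.2   0.2 -52.7] F [ 0.2  0.1 -0.7] w 61.3
```

The force reads 0.7 N, which matches the outer lid alone. Up the remaining 53 mm.

Request:
step_arm(increments=[{"tx": 0, "ty": 0, "tz": -0.008, "spin": 0, "claw": 0.6}, {"tx": 0, "ty": 0, "tz": -0.018, "spin": 0, "claw": 0.6}, {"tx": 0, "ty": 0, "tz": -0.028, "spin": 0, "claw": 0.6}, {"tx": 0, "ty": 0, "tz": -0.038, "spin": 0, "claw": 0.6}, {"tx": 0, "ty": 0, "tz": -0.046, "spin": 0, "claw": 0.6}, {"tx": 0, "ty": 0, "tz": -0.05, "spin": 0, "claw": 0.6}, {"tx": 0, "ty": 0, "tz": -0.053, "spin": 0, "claw": 0.6}, {"tx": 0, "ty": 0, "tz": -0.053, "spin": 0, "claw": 0.6}])

```text
time: 17.42
position: [0.4889, -0.0401, 0.3804]
tool_rot: [3.083, 0.604, 0.001]
ft_force: [-0.0, 0.9, -0.3]
grip_width: 0.705
```

Request:
step_arm(increments=[{"tx": 0, "ty": 0, "tz": 0, "spin": 0, "claw": 0.6}, {"tx": 0, "ty": 0, "tz": 0, "spin": 0, "claw": 0.6}, {"tx": 0, "ty": 0, "tz": 0, "spin": 0, "claw": 0.6}, {"tx": 0, "ty": 0, "tz": 0, "spin": 0, "claw": 0.6}])

```text
time: 17.75
position: [0.4887, -0.0401, 0.3794]
tool_rot: [-3.083, -0.604, 0.001]
ft_force: [0.3, -0.5, -0.9]
grip_width: 0.701
```

```bash
python3 - <<'E'
from h import *
s=imaging.get_image("side");w=imaging.get_image("wrist")
delta(.4891,-.0402,.2167)
cv2.imwrite("pics/c8.png",np.hstack([cv2.resize(s[165:325,220:340],None,fx=3,fy=3,interpolation=cv2.INTER_CUBIC),w[:,100:540]]))
E
```

```text
t 17.85 grasp [ 0.4886 -0.04    0.216 ] zaxis [-6.e-04  1.e-04 -1.e+00] jaw az -67.8 shift mm [ 0.4  0.3 -0.7] F [ 0.1 -0.1 -1.2] w 61.0
```

View pics/c8.png

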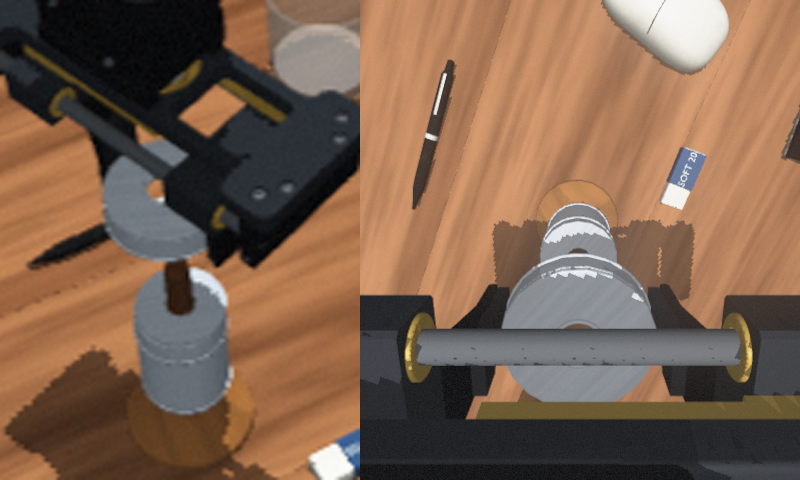

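The outer lid is held level above the tin. The inner lid is closed flush on the tin, which still stands upright on the pedestal. I'll hand in now.

```bash
python3 -c "
from bench import workorder,get_state
print(workorder.close_job());s=get_state();print(s['time'],s['position'],s['grip_width'])"
```

```text
the job is handed in; nothing more can be done
None
the job is handed in; nothing more can be done
```

The job is done and handed in at about 18 s of robot time. The tin stands on the pedestal with the inner lid closed on it. The gripper is holding the outer lid still and level, about 10 cm above its seat.

- **Tin:** it stands about 1–2 mm off the pedestal's centre by the two fixed cameras. They disagreed with each other by 2–3 mm in absolute position, within their calibration, so I worked from relative positions.
- **Lids:** the pair met the tin at the expected home depth (grasp height 0.145 m) with about 4 N. The picture afterwards showed both seated level.
- **Outer lid:** lifting it showed only about 0.7–1.2 N, which matches the outer lid alone. The lift measured 99 mm, and the last picture showed the inner lid still flush on the upright tin.
- **Other things on the desk:** I did not touch any of them. The ones visible in the last picture (pen, eraser, mouse, tumbler) look unmoved.
- **One reading off:** the knob gripped at about 12.3 mm instead of the stated 14 mm. I did not find out why, but it held without slipping.

I viewed 12 pictures, two over the budget of 10. My final state read after handing in was refused, so the last numbers are from just before it.

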